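Close the cleaning-tablet tub with its child-safe cap

TASK

Put the orange push-and-turn cap back on the tub of cleaning tablets and close it child-safe: set it on the neck with its lugs in the gaps, press it down against its spring and turn it clockwise while it is down until it stops, then let it spring up so that it is locked. Leave the tub standing where it is, and do not shift the mug, the jam jar or the keys.

Things in the scene. Friction and masses are not known exactly. Their poses are not given: they have to be found in the camera images.
- tub_mouth (a point): Centre of the neck rim of an upright white tub (loose, heavy: 1.8 kg), 148 mm above the worktop; z up. Body 120 mm wide with a blue-banded label. Neck 76 mm outside, 64 inside, rising 21 mm above a flat shoulder. From it four tabs stand out to 87 mm across, centred on the tub's +x, +y, -x, -y, each 40 deg wide, tops 2 mm below the rim; between them four open gaps of 50 deg.
- tub_gap (a point): Middle of one of the four gaps between the tabs, 45 deg from the tub's x axis (tub axes): 40.5 mm out from the neck's axis, 5 mm below the rim. The others follow every 90 deg. Orange dashes on the shoulder mark the gaps, blue dots the tabs.
- tub_pocket (a point): Middle of one of the four pockets under the tabs, on the tub's +x axis, 40 mm out (tub axes); the others every 90 deg. A pocket is 24 deg wide, its roof 8 mm below the rim. Seen from above, at its counter-clockwise end a tooth reaches down to 11 mm below the rim (the lugs must be pressed under it); at its clockwise end a stop reaches to 20 mm.
- cap_bar (a point): Middle of the grip bar on the orange cap (loose, 110 g), which starts upright on the worktop. On its axis, 42 mm above its lower edge; z up, x along the bar. Bar 60 mm long, 12 mm thick, 22 mm tall, on a flat deck 101 mm across and 31 mm above the lower edge. Bar at 45 deg (within 15) to the tub's x: lugs drop in the gaps. Bar along the tub's x or y: lugs at the pockets.
- cap_lug (a point): One of four lugs inside the cap's skirt (93 mm bore), under the bar's end at the cap's +x, 43 mm from its axis, 3.5 mm above the lower edge; the others at +y, -x, -y, so any quarter turn fits. Each 12.5 mm wide, 5 mm tall. Closing: on at the gaps, press, turn 45 deg clockwise seen from above; the stop comes about 3 deg farther. Let up, the lugs spring into the pockets and cannot turn back.
- cap_liner (a point): Sprung white disc under the cap's deck (point fixed in the cap, 9 mm above its lower edge); it spins freely and lands on the neck rim. Spring 0.9 N per mm. Height of cap_bar above tub_mouth: 39 mm with lugs lying on the tabs; 33 as the liner touches, lugs in the gaps; about 32 resting by its weight; under 25 (7 N) to pass the teeth; 21 (11 N) skirt hard on the shoulder; 28 locked.
- mug_mid (a point): Middle of a blue-grey mug that stands on the worktop, 89 mm wide, 99 mm tall; leave it alone. Point 50 mm above the worktop.
- jar_mid (a point): Middle of a jam jar with a white lid, 65 mm wide, 94 mm tall; leave it alone. Point 47 mm above the worktop.
- keys_mid (a point): Middle of a bunch of keys lying flat on the worktop, 104 x 115 x 8 mm; leave it alone.
Not all that is in view belongs to the job. Of the things that look like the part that bears tub_mouth, the largest one is meant.

How it is judged:
By the outcome, as a careful person would: the job done as asked, in the order asked, and still so for the second after the job is handed in, with the robot touching nothing.
It also fails if it takes over 51 s, if anything falls off the work surface, if the arm or the gripper's body presses on something with over 40 N, if the wrist force passes 120 N, or if a joint passes its speed limit or range.

ROBOT

A 6-joint arm with a two-finger parallel gripper is mounted at the origin on a cart in front of the work surface, level with it; the furniture and walls round the work are solid. World frame = base frame: x ahead of the robot, y to its left, z up, the work surface at z = 0. Lengths are in mm, angles in rad, forces in N, time in s.
With the tool pointing down it reaches from about 275 to 825 mm from the base axis. Payload 4.9 kg.
Tool frame: the origin (TCP) lies at the very end of the fingers, on their centre line; the grasp point (between the pads) lies 19 mm behind it; z points along the fingers, y is the direction in which the jaws open and shut (so a half turn about z gives the same grasp; the last joint's range is limited). The gripper opens to 85 mm and grips with 20 to 120 N. Pads are 22 mm wide; open, the fingers measure 114 mm over their backs; the gripper's body (76 mm by 85 mm) begins 54 mm behind the grasp point. The pads swing forward as they close: fully open they stand 13 mm farther back than shut.
Start: joints at [-0.134, 0.326, -0.193, 1.052, 0, 1.437], TCP at [550.017, 0.009, 231.281] pointing down, gripper open.
Joint ranges: [-2.65, 2.65], [-0.97, 1.79], [-1.3, 1.35], [-1.93, 2.1], [-1.47, 1.37], [-3.14, 3.14]. Speed limits (rad/s): [2.57, 2.57, 3.14, 3.14, 3.14, 3.14].

INTERFACE

Orientations are given as [roll, pitch, yaw] about the fixed x, y, z axes, in that order (R = Rz(yaw) Ry(pitch) Rx(roll)).
In Python, from bench import bot, solve_ik, imaging gives the robot as it stands. Calls block until the motion is done:
- bot.move_ptp(position, orientation): joint-space move of the TCP to a pose.
- bot.movel(position, rot=None, max_speed=150, threshold=None): straight line of the TCP; rot=None keeps the orientation; max_speed is the mean speed in mm/s. With threshold (N) it stops when the force on the tool has changed by that much, and returns True; else False.
- bot.move_j(angles): joint-space move.
- bot.grip(opening, effort=None): opening from 0.0 (shut) to 1.0 (fully open); effort is the grip in N (None keeps the last); returns when the fingers have stopped.
- bot.dwell(seconds).
- solve_ik(position, orientation): joint angles nearest the present ones, or None.
- bot.get_state(): the state.
- imaging.capture(name): name is "scene" or "side" or "wrist"; returns the picture (420x560x3 uint8, blue, green, red); there is no depth.
- imaging.camera_model(name): a dict with "K" (3x3 intrinsics, pixels), "position" and "rotation" of the camera in the world. Camera axes: x right, y up, looking along -z (the intrinsics and any distortion apply to the point x, -y, -z); pixel columns grow to the right and rows downward; lengths in mm; the calibration is good to about 2 mm. A picture is of the moment at which its call begins: read the wrist's pose just before it. camera_model takes no time and is no camera call; for the wrist camera it gives the pose at the moment of the call.
A pose or a line that the arm cannot do raises bot.IKError and nothing moves.
- bot.sign_off(): hands the job in, once; it reports no verdict.
The state is a dict: "t": time; "qpos": joint angles; "joint_velocities": joint speeds; "effort": joint torques, N m; "tcp_pos": TCP position; "orientation": TCP orientation; "contact_force": force on the tool from outside, world axes, zero at the start; "wrist_torque": the same for the moment, N m; "opening": opening from 0.0 (shut) to 1.0 (fully open).
Only numpy, scipy, OpenCV 4.12 (cv2) and the standard library are available. Lean on these libraries where they do the work, as an engineer would, in place of code of your own. Each camera call takes 0.05 s, during which the arm holds its last target. There are 200 camera calls.

## Working session

There is one attempt and no reset: what is moved stays moved. The work goes in short steps, each a Python script; the robot and the scene stay as the last script left them, time stands still between calls to the robot, and variables do not carry over. Pictures are saved under pics/ and viewed, about 8 in all and at most 12, crops included, and the job is handed in when it is done.

```bash
ls; mkdir -p pics; python3 - <<'E'
from bench import bot, solve_ik, imaging
import cv2,numpy as np
for n in ("scene","side"):
    im=imaging.capture(n); cv2.imwrite(f"pics/{n}0.png",im)
    m=imaging.camera_model(n); print(n,{k:(np.round(v,3).tolist() if not isinstance(v,str) else v) for k,v in m.items()})
a=cv2.imread("pics/scene0.png");b=cv2.imread("pics/side0.png")
cv2.imwrite("pics/both0.png",cv2.resize(np.vstack([a,b]),None,fx=.71,fy=.71))
print(bot.get_state()["t"])
E
```

```text
pics
scene {'K': [[433.919, 0.0, 271.289], [0.0, 433.919, 211.602], [0.0, 0.0, 1.0]], 'position': [-195.993, -436.879, 985.707], 'rotation': [0.766, -0.009, -0.916]}
side {'K': [[519.286, 0.0, 283.198], [0.0, 519.286, 213.83], [0.0, 0.0, 1.0]], 'position': [-494.649, 63.332, 1232.175], 'rotation': [0.714, -0.016, -1.561]}
0.1
```

View pics/scene0.png

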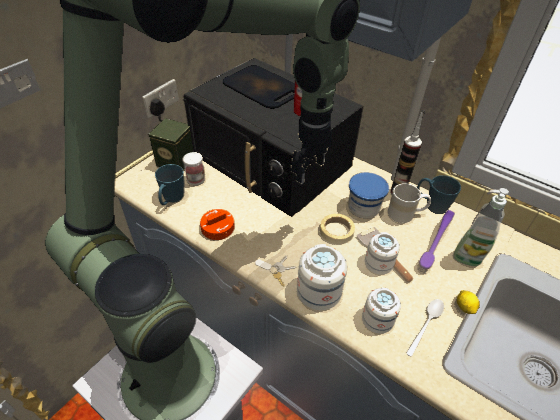

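View pics/side0.png

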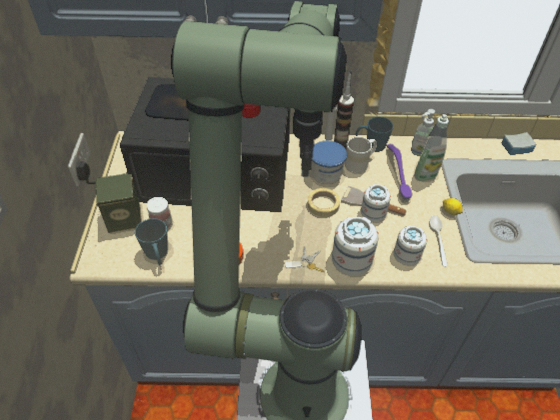

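The scene view shows three white tubs, at (322,270), (381,250) and (381,307). The one at (322,270) is clearly the largest, so it fits the description. The orange cap is at (217,223), the keys at (278,268) lie next to the tub, the mug is at (170,183) and the jar at (193,168). Next I'll localise these and confirm with a crop.

```bash
cat > h.py <<'E'
from bench import bot, solve_ik, imaging
import cv2, numpy as np
from scipy.spatial.transform import Rotation as R
def cam(n):
    m=imaging.camera_model(n); r=np.array(m["rotation"],float)
    r=R.from_euler("xyz",r).as_matrix() if r.size==3 else r
    return np.array(m["K"]),np.array(m["position"]),r
def ray(c,uv,z):
    K,p,r=c; d=np.linalg.inv(K)@[uv[0],uv[1],1]; d=r@(d*[1,-1,-1])
    return p+d*(z-p[2])/d[2]
def proj(c,X):
    K,p,r=c; q=r.T@(np.asarray(X,float)-p)*[1,-1,-1]; q=K@q; return q[:2]/q[2]
E
python3 - <<'E'
from h import *
c=cam("scene"); im=cv2.imread("pics/scene0.png")
for n,uv,z in [("tubtop",(322,258),148),("small1",(381,240),110),("small2",(381,297),110),("cap",(217,222),35),("mug",(171,172),99),("jar",(194,160),94),("keys",(278,268),4)]:
    print(n,ray(c,uv,z).round())
K,p,r=c; print("base px",proj(c,[0,0,0]).round(), "side tub",ray(cam("side"),(356,230),148).round())
cv2.imwrite("pics/crop1.png",cv2.resize(im[205:340,180:420],None,fx=3.3,fy=3.3,interpolation=cv2.INTER_CUBIC))
K,p,r=cam("wrist"); st=bot.get_state(); T=R.from_euler("xyz",st["orientation"]).as_matrix()
print("wrist",K.round(1).tolist(),p.round(1),(T.T@(p-st["tcp_pos"])).round(1),(T.T@r).round(3).tolist(),np.round(st["orientation"],3))
E
```

```text
tubtop [ 400. -145.  148.]
small1 [ 574. -222.  110.]
small2 [ 415. -305.  110.]
cap [402. 214.  35.]
mug [430. 425.  99.]
jar [519. 415.  94.]
keys [397. -17.   4.]
base px [169. 376.] side tub [ 393. -142.  148.]
wrist [[358.1, 0.0, 278.7], [0.0, 358.1, 210.5], [0.0, 0.0, 1.0]] [549.2  78.3 372.8] [  78.3   -0.5 -142.2] [[0.0, 0.952, 0.305], [1.0, -0.0, -0.001], [-0.001, 0.305, -0.952]] [-3.14  -0.     1.571]
```

View pics/crop1.png

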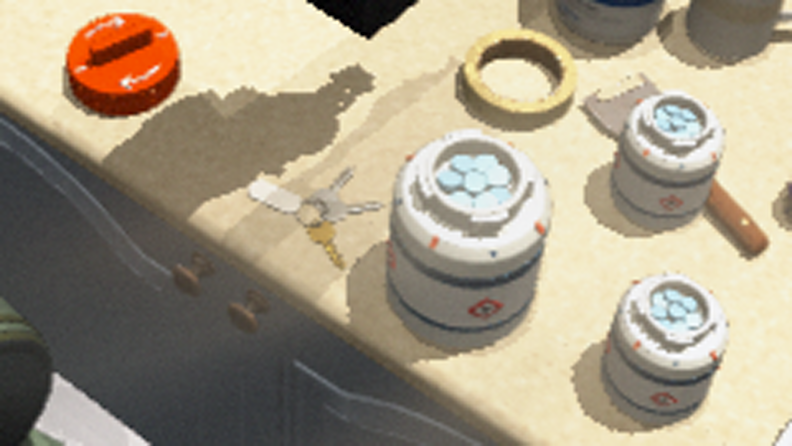

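The crop confirms it: the big tub is the one at scene pixel (322,270), roughly x=397, y=-144. The small lookalikes are near (574,-222) and (415,-305). Next I'll look from close up with the wrist camera.

```bash
python3 - <<'E'
from h import *
import pickle
o=[3.1416,0,1.5708]
out={}
for n,p in (("tub",[397,-194,258]),("cap",[402,160,160])):
    bot.move_ptp(p,o); bot.dwell(0.1)
    out[n]=cam("wrist"); im=imaging.capture("wrist"); cv2.imwrite(f"pics/w_{n}.png",im)
    print(n,bot.get_state()["t"],np.round(bot.get_state()["qpos"],2))
pickle.dump(out,open("cams.pkl","wb"))
a=[cv2.imread(f"pics/w_{n}.png") for n in ("tub","cap")]
cv2.imwrite("pics/w0.png",cv2.resize(np.vstack(a),None,fx=.71,fy=.71,interpolation=cv2.INTER_AREA))
E
```

```text
tub 1.225 [-0.62  0.11 -0.41  1.06  0.    0.95]
cap 2.75 [ 0.21  0.18 -0.59  0.8  -0.    1.78]
```

View pics/w_tub.png

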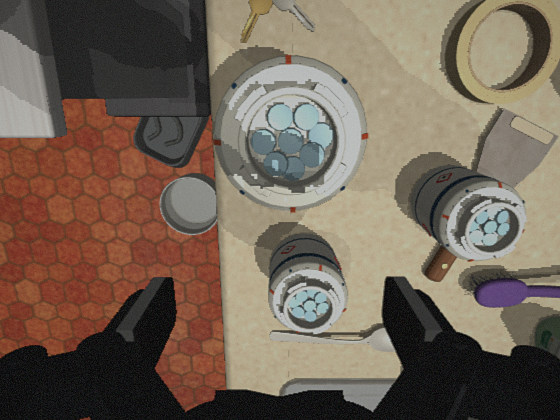

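View pics/w_cap.png

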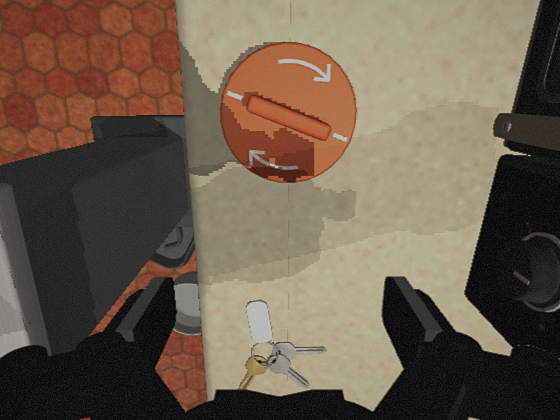

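The tub view shows orange dashes at about (289,59), (365,136), (293,210) and (217,142), with the rim centred near (290,137). The cap view shows the deck centred near (288,113), with white dashes in line with the bar at (236,94) and (340,137). Now I'll turn these into world positions.

```bash
python3 - <<'E'
from h import *
import pickle
C=pickle.load(open("cams.pkl","rb"))
# tub dashes
im=cv2.imread("pics/w_tub.png"); hsv=cv2.cvtColor(im,cv2.COLOR_BGR2HSV)
c=C["tub"]
m=((hsv[...,0]<14)|(hsv[...,0]>172))&(hsv[...,1]>120)&(hsv[...,2]>70)
P=[]
for u,v in [(289,59),(365,136),(293,210),(217,142)]:
    w=m[v-9:v+10,u-8:u+9].copy()
    if u==217: w[:, :4]=0
    ys,xs=np.nonzero(w); q=(u-8+xs.mean(),v-9+ys.mean()); X=ray(c,q,127); P.append(X); print(len(xs),np.round(q,1),X.round(1))
P=np.array(P); ctr=P[:,:2].mean(0); print("ctr dashes",ctr, "radii",np.hypot(*(P[:,:2]-ctr).T))
a=np.degrees(np.arctan2(*(P[:,:2]-ctr).T[::-1])); print("angles",a, "mod90",a%90)
# rim: tablets hole/outer silhouette of body shoulder
g=cv2.cvtColor(im,cv2.COLOR_BGR2GRAY)
cc=cv2.HoughCircles(cv2.medianBlur(g,3),cv2.HOUGH_GRADIENT,1,5,param1=120,param2=18,minRadius=38,maxRadius=80)
for h in cc[0][:10] if cc is not None else []:
    if np.hypot(h[0]-290,h[1]-137)<20: print("circ",h.round(1),ray(c,h[:2],148).round(1),ray(c,h[:2],127).round(1))
# cap
im=cv2.imread("pics/w_cap.png"); hsv=cv2.cvtColor(im,cv2.COLOR_BGR2HSV); c=C["cap"]
m=(((hsv[...,0]<16)|(hsv[...,0]>174))&(hsv[...,1]>130)&(hsv[...,2]>50)).astype(np.uint8); m[:,:205]=0; m[200:]=0
m=cv2.morphologyEx(m,cv2.MORPH_CLOSE,np.ones((9,9)))
k=max(cv2.findContours(m,cv2.RETR_EXTERNAL,cv2.CHAIN_APPROX_NONE)[0],key=cv2.contourArea)
hull=cv2.convexHull(k); e=cv2.fitEllipse(k); print("cap ell",e,ray(c,e[0],31).round(1))
W=(hsv[...,1]<90)&(hsv[...,2]>130)
D=[]
for u,v in [(236,94),(340,137)]:
    w=W[v-7:v+8,u-9:u+10]&(cv2.drawContours(np.zeros_like(m),[hull],-1,1,-1)[v-7:v+8,u-9:u+10]>0)
    ys,xs=np.nonzero(w); q=(u-9+xs.mean(),v-7+ys.mean()); X=ray(c,q,31); D.append(X); print(len(xs),np.round(q,1),X.round(1))
d=D[0]-D[1]; print("cap mid",((D[0]+D[1])/2).round(1),"len",np.linalg.norm(d),"bar ang",np.degrees(np.arctan2(d[1],d[0])))
T=[ray(c,q,53) for q in ((250,98),(328,131))]; print("bar top mid", (sum(T)/2).round(1),np.degrees(np.arctan2(*(T[0]-T[1])[1::-1])), np.linalg.norm(T[0]-T[1]))
# ik feasibility / wrist
for yaw in np.radians([0,45,90,135,-45,-90,-135]):
  for p in ([402,214,60],[397,-144,185]):
    q=solve_ik(p,[np.pi,0,yaw]); print(round(np.degrees(yaw)),p[1],None if q is None else np.round(q,2))
E
```

```text
47 [287.9  58.9] [403.8 -90.1 127. ]
32 [364.5 135.8] [ 461.8 -143.5  127. ]
24 [292.4 209.2] [ 408.5 -201.3  127. ]
37 [216.6 142.1] [ 350.6 -148.3  127. ]
ctr dashes [ 406.16963573 -145.8082011 ] radii [55.71085668 55.69540183 55.53222475 55.66202573]
angles [  92.45434831    2.40472694  -87.58022378 -177.41141727] mod90 [2.45434831 2.40472694 2.41977622 2.58858273]
circ [291.5 134.5  70.6] [ 406.3 -140.5  148. ] [ 407.  -142.6  127. ]
circ [281.5 144.5  63.8] [ 399.4 -147.3  148. ] [ 399.6 -150.   127. ]
circ [290.5 141.5  46.3] [ 405.6 -145.3  148. ] [ 406.3 -147.8  127. ]
circ [285.5 135.5  47.2] [ 402.1 -141.2  148. ] [ 402.5 -143.3  127. ]
circ [283.5 129.5  48.6] [ 400.7 -137.1  148. ] [ 401.  -138.9  127. ]
circ [275.5 147.5  57.4] [ 395.2 -149.4  148. ] [ 395.  -152.3  127. ]
circ [276.5 142.5  60.7] [ 395.9 -146.   148. ] [ 395.8 -148.5  127. ]
circ [296.5 153.5  56.1] [ 409.9 -153.6  148. ] [ 411.  -156.8  127. ]
circ [291.5 148.5  61.8] [ 406.4 -150.1  148. ] [ 407.2 -153.   127. ]
cap ell ((287.83221435546875, 111.92509460449219), (134.6013641357422, 139.30482482910156)
[... 204 characters left out ...]
410.  225.4  53. ] 157.7358912113809 56.979991697502406
0 214 [ 0.33  0.36 -0.66  0.55  0.   -2.81]
0 -144 [-0.52  0.13 -0.57  0.86  0.    2.62]
45 214 [ 0.33  0.36 -0.66  0.55  0.    2.68]
45 -144 [-0.52  0.13 -0.57  0.86  0.    1.83]
90 214 [ 0.33  0.36 -0.66  0.55  0.    1.9 ]
90 -144 [-0.52  0.13 -0.57  0.86  0.    1.05]
135 214 [ 0.33  0.36 -0.66  0.55  0.    1.11]
135 -144 [-0.52  0.13 -0.57  0.86  0.    0.26]
-45 214 [ 0.33  0.36 -0.66  0.55  0.   -2.03]
-45 -144 [-0.52  0.13 -0.57  0.86  0.   -2.88]
-90 214 [ 0.33  0.36 -0.66  0.55  0.   -1.24]
-90 -144 [-0.52  0.13 -0.57  0.86  0.   -2.09]
-135 214 [ 0.33  0.36 -0.66  0.55  0.   -0.46]
-135 -144 [-0.52  0.13 -0.57  0.86  0.   -1.31]
```

The tub axis is at (406.2, -145.8) and the gaps point at 2.45° mod 90. The cap is at about (409.6, 225) with its bar at 158.9°. I'll grasp it at yaw 158.9°, then carry it to yaw 92.45° (lugs in the gaps), which leaves room to turn to about 44°.

```bash
python3 - <<'E'
from h import *
y=np.radians(158.9); o=[np.pi,0,y]
bot.grip(0.45,60)
bot.move_ptp([409.6,225,90],o)
print("hit",bot.movel([409.6,225,34],max_speed=80,threshold=10))
bot.grip(0.0,60)
s=bot.get_state(); print(s["t"],np.round(s["tcp_pos"],1),round(s["opening"],3),np.round(s["contact_force"],1))
bot.movel([409.6,225,120]); bot.dwell(.1)
s=bot.get_state(); print(s["t"],np.round(s["contact_force"],2),round(s["opening"],3))
import pickle; pickle.dump(cam("wrist"),open("c2.pkl","wb")); cv2.imwrite("pics/w_held.png",imaging.capture("wrist")); cv2.imwrite("pics/s_held.png",imaging.capture("scene"))
E
```

```text
hit False
5.4833 [410.1 225.1  34.7] 0.124 [-0.4  0.1  6. ]
6.3083 [-0.55 -0.25 -2.02] 0.123
```

View pics/w_held.png

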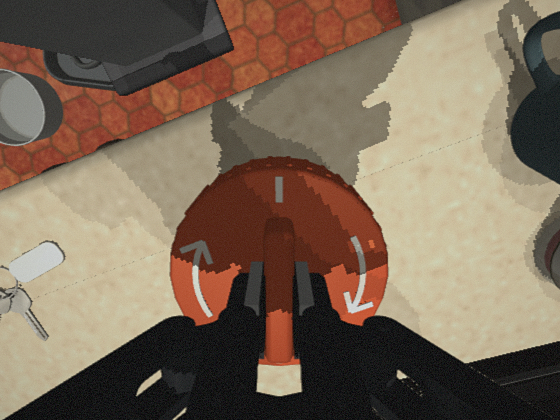

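The cap is held square, with the bar between the pads and the dash straight ahead at (279,189). I'll check how well it is centred along the bar, then carry it over the tub.

```bash
python3 - <<'E'
from h import *
import pickle
c=pickle.load(open("c2.pkl","rb")); s=bot.get_state(); p=np.array(s["tcp_pos"]); T=R.from_euler("xyz",s["orientation"]).as_matrix()
zd=p[2]-3.5
print("tcp",p.round(1))
for n,uv,z in (("dash",(279,189),zd),("barend top",(279,218),zd+22),("left",(170,270),zd),("right",(387,270),zd),("far edge",(279,157),zd)):
    print(n,(T.T@(ray(c,uv,z)-p)).round(1))
# carry
bot.movel([409.6,225,225],max_speed=200)
bot.movel([406.2,-60,225],rot=[np.pi,0,np.radians(92.45)],max_speed=200)
print(np.round(bot.get_state()["qpos"],2),bot.get_state()["t"])
E
```

```text
tcp [408.7 224.7 118.9]
dash [41.5 -0.   3.6]
barend top [ 36.2  -0.1 -18.4]
left [  3.8 -49.2   3.6]
right [ 3.9 48.7  3.4]
far edge [54.9 -0.   3.6]
[-0.33  0.07 -0.53  0.97  0.    1.2 ] 8.6583
```

The cap is centred within about 1 mm: the dash is 41.5 mm out and the expected distance is 41.7 mm. The bar height above the mouth is H ≈ tcp_z + 7.5 − 148. Now I'll lower it onto the neck gently, correcting for the arm's small steady offset.

```bash
cat >> h.py <<'E'
TX,TY=406.2,-145.8
def go(z,yaw,off=(0,0,0),**k):
    return bot.movel([TX+off[0],TY+off[1],z+off[2]],rot=[np.pi,0,np.radians(yaw)],**k)
def rep(l=""):
    s=bot.get_state(); print(l,round(s["t"],2),"p",np.round(s["tcp_pos"],1),"H",round(s["tcp_pos"][2]-140.5,1),"yaw",round(np.degrees(s["orientation"][2]),1),"F",np.round(s["contact_force"],1),"Tz",np.round(s["wrist_torque"],2),"op",round(s["opening"],3)); return s
E
python3 - <<'E'
from h import *
go(225,92.45,max_speed=150); go(200,92.45); bot.dwell(.2); s=rep("above")
off=np.array([TX,TY,200])-s["tcp_pos"]; print("off",off.round(2)); np.save("off.npy",off)
cv2.imwrite("pics/above.png",imaging.capture("wrist"))
for z in (184,178,174,172):
    hit=go(z,92.45,off,max_speed=30,threshold=6); bot.dwell(.1); rep((z,hit))
    if hit: break
cv2.imwrite("pics/on_s.png",imaging.capture("scene")); cv2.imwrite("pics/on_w.png",imaging.capture("wrist"))
a=cv2.imread("pics/above.png");b=cv2.imread("pics/on_s.png")[200:330,240:410]
cv2.imwrite("pics/on.png",np.hstack([cv2.resize(a,(400,300)),cv2.resize(b,(392,300),interpolation=cv2.INTER_CUBIC)]))
E
```

```text
above 9.9 p [ 406.7 -145.8  200.8] H 60.3 yaw 92.5 F [-0.7  0.2 -0.4] Tz [-0.02 -0.01  0.03] op 0.125
off [-0.55  0.01 -0.83]
(184, False) 10.76 p [ 405.8 -145.9  183.3] H 42.8 yaw 92.5 F [ 0.4 -0.  -0.1] Tz [-0.01 -0.01  0.  ] op 0.125
(178, False) 11.21 p [ 405.6 -145.8  177.2] H 36.7 yaw 92.4 F [-0.  -1.  -1.1] Tz [-0.05 -0.    0.02] op 0.129
(174, False) 11.59 p [ 405.7 -145.8  173.2] H 32.7 yaw 92.5 F [0.7 0.  0.8] Tz [ 0.06 -0.02 -0.02] op 0.123
(172, False) 11.94 p [ 405.9 -145.9  171.3] H 30.8 yaw 92.4 F [ 0.5 -0.   1.3] Tz [-0.02 -0.05  0.01] op 0.125
```

View pics/on.png

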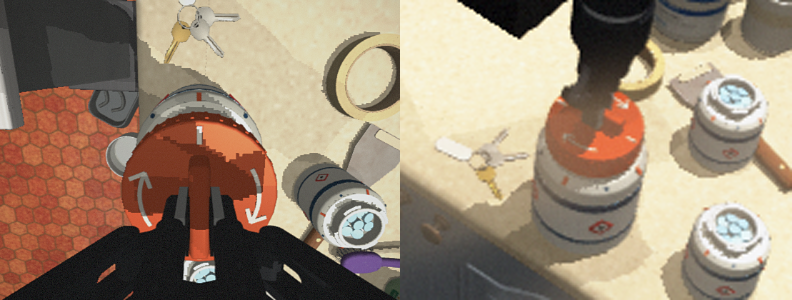

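The cap dropped past H=39 with no contact force, so the lugs are in the gaps and it sits square on the neck. Next I'll press it down in steps, watching the spring force.

```bash
python3 - <<'E'
from h import *
o=(-.2,0,-.4)
for H in (27,23.5):
    hit=go(140.5+H,92.45,o,max_speed=25,threshold=20); bot.dwell(.25); s=rep((H,hit))
E
```

```text
(27, False) 12.61 p [ 405.9 -145.9  167.2] H 26.7 yaw 92.4 F [-1.3  0.2  5.1] Tz [-0.07  0.34  0.02] op 0.125
(23.5, False) 13.15 p [ 405.9 -145.9  163.9] H 23.4 yaw 92.4 F [-2.5  0.7  7. ] Tz [-0.01  0.6  -0.03] op 0.126
```

```bash
python3 - <<'E'
from h import *
o=(-.2,0,-.4)
go(140.5+22.5,92.45,o,max_speed=25,threshold=20); bot.dwell(.2); rep("press")
for a in (15,30,40,43,45,46.5,48,49.5,51):
    bot.move_ptp([TX+o[0],TY,140.5+22.5+o[2]],[np.pi,0,np.radians(92.45-a)]); bot.dwell(.1); s=rep(a)
    if abs(s["wrist_torque"][2])>0.35 or abs(s["contact_force"][2])>25: print("stop"); break
cv2.imwrite("pics/turn_s.png",imaging.capture("scene"))
E
```

```text
press 13.6 p [ 405.9 -145.9  163. ] H 22.5 yaw 92.4 F [-2.4  0.9  8.6] Tz [0.04 0.58 0.  ] op 0.123
15 14.06 p [ 406.1 -145.9  163. ] H 22.5 yaw 77.5 F [-1.9  0.6  8.3] Tz [0.01 0.55 0.  ] op 0.125
30 14.52 p [ 406.2 -146.   163.1] H 22.6 yaw 62.4 F [-2.5  0.2  8.4] Tz [0.01 0.47 0.03] op 0.126
40 14.91 p [ 406.3 -146.   163.1] H 22.6 yaw 52.4 F [-2.2  0.8  9.1] Tz [0.01 0.52 0.02] op 0.122
43 15.26 p [ 406.3 -146.   163.1] H 22.6 yaw 49.4 F [-1.8  0.5  9.3] Tz [-0.02  0.46 -0.04] op 0.122
45 15.61 p [ 406.3 -146.1  163.2] H 22.7 yaw 47.5 F [-2.6 -0.7  9.6] Tz [0.04 0.46 0.05] op 0.125
46.5 15.96 p [ 406.4 -146.1  163.2] H 22.7 yaw 46.0 F [-2.4 -0.3  8. ] Tz [ 0.05  0.4  -0.01] op 0.122
48 16.31 p [ 406.5 -146.   163.2] H 22.7 yaw 44.5 F [-1.2  0.5  9.1] Tz [0.03 0.32 0.15] op 0.12
49.5 16.66 p [ 406.7 -146.   163.2] H 22.7 yaw 43.0 F [-1.2  0.1  8.5] Tz [0.04 0.24 0.49] op 0.119
stop
```

The torque rose to 0.49 N·m at about 49°, which is the stop. I'll ease off 1.5°, let the cap spring up, and check that it holds against a small counter-turn before releasing.

```bash
python3 - <<'E'
from h import *
o=(-.2,0,-.4)
bot.move_ptp([TX+o[0],TY,140.5+22.5+o[2]],[np.pi,0,np.radians(92.45-48)]); bot.dwell(.1); rep("ease")
for H in (26,28):
    go(140.5+H,44.45,o,max_speed=25); bot.dwell(.15); rep(H)
hit=go(140.5+31,44.45,o,max_speed=15,threshold=5); bot.dwell(.1); rep(("pull",hit))
go(140.5+28,44.45,o,max_speed=25)
for a in (45,42,40):
    bot.move_ptp([TX+o[0],TY,140.5+28+o[2]],[np.pi,0,np.radians(92.45-a)]); bot.dwell(.15); s=rep(("back",a))
    if abs(s["wrist_torque"][2])>.2: break
bot.move_ptp([TX+o[0],TY,140.5+28+o[2]],[np.pi,0,np.radians(92.45-45)]); bot.dwell(.1); rep("mid")
E
```

```text
ease 17.06 p [ 406.7 -146.   163.2] H 22.7 yaw 44.5 F [-0.2  0.4  8.4] Tz [0.12 0.18 0.  ] op 0.124
26 17.5 p [ 406.7 -146.   166.5] H 26.0 yaw 44.5 F [ 0.3 -0.3  5.7] Tz [0.01 0.09 0.03] op 0.123
28 17.9 p [ 406.6 -146.   168.3] H 27.8 yaw 44.5 F [ 0.8 -0.1  3.8] Tz [-0.02 -0.42  0.03] op 0.124
('pull', True) 18.21 p [ 406.6 -145.9  168.7] H 28.2 yaw 44.5 F [ 3.3 -1.  -5.2] Tz [-0.29 -0.68  0.03] op 0.12
('back', 45) 18.86 p [ 406.3 -145.9  168.3] H 27.8 yaw 47.4 F [ 2.6 -0.1  3.5] Tz [-0.05 -0.68  0.01] op 0.123
('back', 42) 19.26 p [ 406.3 -145.9  168.2] H 27.7 yaw 50.4 F [ 3.4 -1.   4.9] Tz [ 0.01 -0.8  -0.23] op 0.124
mid 19.61 p [ 405.9 -145.9  168.1] H 27.6 yaw 47.5 F [ 3.  -0.3  3.8] Tz [-0.18 -0.67  0.01] op 0.123
```

It is locked: pulling up is blocked at H=28.2 and turning back is blocked by the tooth. I'll release, retreat and take a last look.

```bash
python3 - <<'E'
from h import *
bot.grip(0.45); bot.dwell(.1); rep("open")
bot.movel([406.2,-145.8,260],max_speed=120)
bot.move_ptp([406.2,-196,275],[np.pi,0,np.pi/2]); bot.dwell(.2); rep("away")
c=cam("wrist"); im=imaging.capture("wrist"); s=imaging.capture("scene")
for n,uv in (("expect cap",[TX,TY,165-4]),):
    print(n,proj(c,uv).round(1))
hsv=cv2.cvtColor(im,cv2.COLOR_BGR2HSV); cx,cy=proj(c,[TX,TY,161]).astype(int)
print("cap bar z expected 176, deck 165")
s0=cv2.imread("pics/scene0.png"); 
cv2.imwrite("pics/fin.png",np.hstack([cv2.resize(im[:300],(400,214)),cv2.resize(s[150:330,130:430],(356,214))]))
E
```

```text
open 20.09 p [ 405.6 -145.6  167.8] H 27.3 yaw 47.5 F [ 0.8 -0.9  0.9] Tz [ 0.05  0.03 -0.05] op 0.45
away 22.02 p [ 406.1 -195.6  274.8] H 134.3 yaw 90.0 F [-0.8  0.4 -0.8] Tz [-0.05 -0.01 -0.02] op 0.452
expect cap [279.3 138.3]
cap bar z expected 176, deck 165
```

View pics/fin.png

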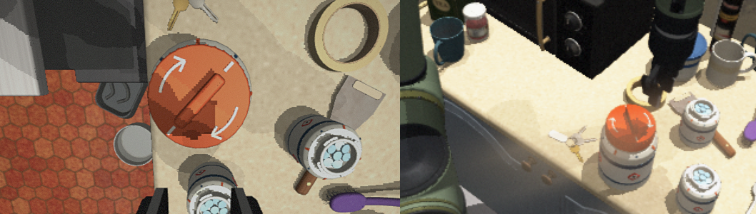

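The cap sits level on the tub with its bar at about 47° in world axes, which lines up with the tabs. The tub, keys, mug and jar are where they were, and nothing is touching.

```bash
python3 -c "
from h import *
bot.sign_off(); print(bot.get_state()['t'])"
```

```text
the job is handed in; nothing more can be done
the job is handed in; nothing more can be done
```

The orange cap is back on the largest tub and locked child-safe. I handed the job in after about 22 s of robot time.

**What I did:** I gripped the cap by its bar and lowered it with the lugs in the gaps; it passed the tab height with no contact force. I pressed it to about 22.5 mm above the rim (about 9 N) and turned it clockwise. The stop showed at about 49° as 0.49 N·m. I then eased back 1.5° and let it spring up.

**Last checks:**
- **Lock:** an upward pull was blocked at 28.2 mm, against 28 mm expected when locked. A small turn back met the tooth at about −0.23 N·m.
- **Scene:** the last pictures, judged by eye, show the cap level and its bar in line with the tabs. The tub, keys, mug and jar look unmoved, and the gripper is clear.

No check failed. The one disagreement was the tub's position, which the fixed cameras put 6–13 mm in x from where the wrist camera did. I used the wrist camera's value, and the fit confirmed it.

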